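# Blow the dust off the sample pots

### The arm

A 7-joint arm with a two-finger parallel gripper is mounted at the origin on the work surface. World frame = base frame: x ahead of the robot, y to its left, z up, the work surface at z = 0. Lengths are in m, angles in rad, forces in N, time in s.
With the tool pointing down it reaches from about 0.425 to 1.025 m from the base axis. Payload 9.4 kg.
Tool frame: the origin (TCP) lies on the front face of the gripper's body, between the roots of the fingers; the fingertips stand 73 mm ahead of it and the grasp point (between the pads) lies 54 mm ahead of it; x points along the fingers, z is the direction in which the jaws open and shut, and the axes are right-handed (so a half turn about x gives the same grasp; the last joint's range is limited). The gripper opens to 85 mm and grips with 20 to 120 N. Pads are 22 mm wide; open, the fingers measure 114 mm over their backs; the gripper's body (76 mm by 85 mm) begins 54 mm behind the grasp point. The pads swing forward as they close: fully open they stand 13 mm farther back than shut.
Start: joints at [1.089, 0.599, -0.003, 1.599, 0.002, 0.943, -0.08], TCP at [0.286, -0.666, 0.304] pointing down, gripper open.
Joint ranges: [-2.57, 2.57], [-0.35, 1.97], [-1.29, 1.29], [0.11, 2.56], [-1.05, 4.19], [0.11, 1.86], [-2.63, 2.63]. Speed limits (rad/s): [2.22, 2.22, 3.01, 3.01, 3.14, 3.14, 3.14].

### API

Orientations are given as [roll, pitch, yaw] about the fixed x, y, z axes, in that order (R = Rz(yaw) Ry(pitch) Rx(roll)).
In Python, from workcell import robot gives the robot as it stands.
- The arm moves only by the tool step_arm, never from a script. Its argument "moves" is a list that holds one entry, the list of rows, each a list of 7 numbers: the turn, a rotation vector about the tool's x, y, z as a fraction of full scale, then the shift along the tool's x, y, z as a fraction of full scale, then the closure, from -1 (fully open) to 1 (shut). A call has 1 to 12 rows; each row is the pose to reach, as a shift and turn from the pose commanded when the call began, along the tool's axes at that moment, turning the shorter way round; what a row does not reach only later rows make up. Full scale, the value 1, is 0.3 m for a shift and pi rad for a turn. A row lasts 1/10 s, in which the tool goes at most 50 mm and 8.59 degrees, less where a joint would pass 70% of its speed; a pose out of reach is approached as far as the arm can. A call with a number of a shift or a turn outside -1 to 1 is refused whole. A call with a gripper value outside its range is refused whole. The fingers move at their own pace and stop on an object; the grip force is fixed at half the most. Time passes only in rows, so rows that repeat a pose let the fingers close. It gives the time, the measured TCP pose, the force and the opening at its end, in the units of the state.
- robot.get_obs(): the state, without advancing time (a new reading comes with each control period).
- robot.camera(name): name is "scene" or "top" or "wrist"; returns a dict with "pixels" (400x640x3 uint8, red, green, blue), "depth" (400x640 float32, m along the optical axis (not along the pixel's ray), 0 where there is no reading), "mtx" (3x3 intrinsics, pixels), "D" ([k1, k2, p1, p2, k3] as OpenCV has them; the pictures are not rectified), "R" (3x3) and "t" (3): a world point X has camera coordinates R X + t. Camera axes: x right, y down, z forward; pixel columns grow to the right and rows downward; lengths in m; the calibration is good to about 2 mm. A picture is of the moment at which its call begins.
- robot.hand_in(): hands the job in, once; it reports no verdict.
The state is a dict: "time": time; "joints": joint angles; "qd": joint speeds; "tau": joint torques, N m; "position": TCP position; "eef_rot": TCP orientation; "ft_force": force on the tool from outside, world axes, zero at the start; "torque": the same for the moment, N m; "finger_gap": finger opening in m.
Only numpy, scipy, OpenCV 4.12 (cv2) and the standard library are available. Lean on these libraries where they do the work, as an engineer would, in place of code of your own. Each camera call takes 0.05 s, during which the arm holds its last target. There are 200 camera calls.

### The job

Blow the dust off the squat black-lidded sample pots: draw the carriage out of the clear tunnel, stand every one of these pots upright on it, slide it fully home under the tunnel, and squeeze the air gun's trigger past its first pressure point well into the second stage, keeping it there for a good two seconds. Then let go, draw the loaded carriage fully out, stand all the pots upright within the steel tray, and park the empty carriage fully home in the tunnel again. Leave the other bottles and cups where they stand.

Things in the scene. Friction and masses are not known exactly. Their poses are not given: they have to be found in the camera images.
- station: Blow-off station, fixed to the bench (place and yaw vary): grey base plate 130 (x) x 440 (y) x 10 mm with two rails along y and a clear tunnel over one end. Origin: on the bench, on the centre line, under the tunnel's entrance; z up, +y along the rails out of the tunnel. Plate: y -210 to +230 mm. An air regulator 44 mm wide, 80 mm tall stands at y -245 mm.
- tunnel (a point): Centre of the tunnel's roof, on its top face, 81 mm above the bench; axes as the station's. Clear walls and roof, open at both ends: 200 mm along y, 120 mm across x (inside 110 mm), roof underside 75 mm and frame strips up to 85 mm above the bench. The air gun is clamped upside down on the roof.
- gun_grip (a point): Point on the axis of the air gun's upright pistol grip, 157 mm above the bench: grey, 26 (x) x 30 (y) mm, from 110 to 186 mm height; axes as the station's. The gun is upside down: its barrel (radius 14 mm) lies below along y at 105 mm height, the trigger is on the grip's +y side. Two-speed: the trigger has two stages.
- gun_squeeze (a point): Point on the air gun, 167 mm above the bench, half-way (in y) between the back face of the grip and the front face of the released trigger: to squeeze, straddle it from above with the fingers closing along the station's y. Back face of the grip to front face of the trigger: 59 mm released, 52 mm at the end of the first stage, 45 mm fully squeezed.
- trigger_face (a point): Centre of the gripping half of the trigger's front face, 167 mm above the bench. The trigger blade is 20 mm wide (x), 8 mm thick, from 130 to 184 mm height, and moves straight along the station's -y towards the grip.
- trigger_first (a joint): First stage of the trigger, m: 0 released, 0.007 at the pressure point (gentle airflow). Soft spring, 2 to 5 N.
- trigger_second (a joint): Second stage of the trigger, m: stays 0 until the trigger is pushed through the pressure point with about 10 N after the whole first stage, then grows to 0.007 fully squeezed (about 14 N): full airflow from about 0.004. Springs back when released.
- carriage (a joint): Slide of the carriage along the station's rails, m: 0 fully out of the tunnel (against its stop), 0.20 fully home under the tunnel; grows along the station's -y. Friction about 2 N; it stays where it is left. At the start it stands part of the way in the tunnel.
- carriage_mid (a point): Centre of the carriage's upper floor face, 19.5 mm above the bench; axes as the station's. The aluminium carriage is 84 (x) x 190 (y) mm with a rim 6 mm high and 4 mm thick round its flat floor (inside 76 x 182 mm: three pots fit in a row along y, 58 mm apart). Fully out it spans the station's y +10 to +200 mm, clear of the tunnel.
- carriage_handle (a point): Grip point of the carriage's handle: a black upright post 16 (x) x 20 (y) mm, 55.5 mm above the bench here, its top at 75 mm, 130 mm in y from the carriage's middle; it stays outside the tunnel.
- tray: Steel clean tray, fixed to the bench (place and yaw vary): 110 (x) x 210 (y) mm, rim 10 mm above the bench and 4 mm thick. Origin: centre of its underside.
- tray_mid (a point): Centre of the tray's floor, 5 mm above the bench; x across, y along the tray. Inside 102 x 202 mm.
- pot0: Squat sample pot standing on the bench: white body, black lid, 47 mm across, 34 mm tall, about 90 g; not all four are there in each start. Origin: centre of its underside, z up.
- pot1: Squat sample pot standing on the bench: white body, black lid, 47 mm across, 34 mm tall, about 90 g; not all four are there in each start. Origin: centre of its underside, z up.
- pot2: Squat sample pot standing on the bench: white body, black lid, 47 mm across, 34 mm tall, about 90 g; not all four are there in each start. Origin: centre of its underside, z up.
- pot3: Squat sample pot standing on the bench: white body, black lid, 47 mm across, 34 mm tall, about 90 g; not all four are there in each start. Origin: centre of its underside, z up.
- amber_a: Amber bottle with white cap, 84 mm across, 190 mm tall; not part of the job, leave it alone. Origin: centre of its underside.
- amber_b: Amber bottle with white cap, 84 mm across, 190 mm tall; not part of the job, leave it alone. Origin: centre of its underside.
- cup_a: Clear specimen cup with red lid, 60 mm across, 68 mm tall, standing among the pots; not part of the job, leave it alone. Origin: centre of its underside.
- cup_b: Clear specimen cup with red lid, 60 mm across, 68 mm tall; not part of the job, leave it alone. Origin: centre of its underside.
- white_bottle: Small white bottle, 48 mm across, 90 mm tall; not part of the job, leave it alone. Origin: centre of its underside.
- vial: Amber vial with black cap, 32 mm across, 55 mm tall; not part of the job, leave it alone. Origin: centre of its underside.
Not all that is in view belongs to the job. Leave any blue look-alike of the pot2 alone.

How it is judged:
By the outcome, as a careful person would: the job done as asked, in the order asked, and still so for the second after the job is handed in, with the robot touching nothing.
Of pot0, pot1, pot2, pot3 only 2 to 3 are there at a start; the rules pass over those that are not, and their reading is None.
At some moment in a run one of pot0, pot1, pot2, pot3 may be knocked a few centimetres aside while the robot is not near it.
It also fails if it takes over 210 s, if anything falls off the work surface, if the arm or the gripper's body presses on something with over 40 N, if the wrist force passes 120 N, or if a joint passes its speed limit or range.

## Working session

There is one attempt and no reset: what is moved stays moved. The work goes in short steps, Python scripts to look and compute and a tool call to move; the robot and the scene stay as the last step left them, time stands still between calls to the robot, and variables do not carry over. Pictures are saved under pics/ and viewed, about 12 in all and at most 16, crops included, and the job is handed in when it is done.

Besides the shell and the picture viewer there is one more tool, called after "Emit:" as a command line: name --argument value ..., lists and objects as JSON in quotes. step_arm: Moves the arm, as the interface text tells. Shift numbers are shares of 0.3 m and turn numbers shares of pi rad, none past 1 either way. Its arguments: {"type":"object","properties":{"moves":{"type":"array","items":{"type":"array","items":{"type":"array","items":{"type":"number","minimum":-1,"maximum":1}}}}},"required":["moves"]}

```bash
mkdir -p pics; ls
cat > h.py <<'E'
import numpy as np, cv2
from workcell import robot
def save(c,name,box=None,s=1):
    im=c["pixels"]
    if box: im=im[box[1]:box[3],box[0]:box[2]]
    im=cv2.resize(im,None,fx=s,fy=s,interpolation=cv2.INTER_CUBIC)
    cv2.imwrite("pics/"+name,im[:,:,::-1])
def cloud(c):
    h,w=c["depth"].shape
    u,v=np.meshgrid(np.arange(w),np.arange(h))
    p=cv2.undistortPoints(np.stack([u,v],-1).reshape(-1,1,2).astype(np.float64),c["mtx"],c["D"]).reshape(h,w,2)
    z=c["depth"]
    P=np.dstack([p[...,0]*z,p[...,1]*z,z])
    X=(P-c["t"])@c["R"]   # R^T (P-t)
    X[z==0]=np.nan
    return X
def onplane(c,uv,h):
    p=cv2.undistortPoints(np.array(uv,float).reshape(-1,1,2),c["mtx"],c["D"]).reshape(-1,2)
    d=np.c_[p,np.ones(len(p))]@c["R"]; o=-c["R"].T@c["t"]
    return o+d*((h-o[2])/d[:,2])[:,None]
def proj(c,X):
    return cv2.projectPoints(np.array(X,float).reshape(-1,3),cv2.Rodrigues(c["R"])[0],c["t"],c["mtx"],c["D"])[0].reshape(-1,2)
E
python3 - <<'E'
from h import *
c=robot.camera("top"); save(c,"top1.png"); print(-c["R"].T@c["t"]);print(c["R"])
d=robot.camera("scene"); save(d,"scene1.png"); print(-d["R"].T@d["t"])
print(robot.get_obs())
np.savez("top1.npz",**c)
E
```

```text
pics
[0.38960152 0.14373022 1.55651959]
[[ 0.01126787 -0.9999179  -0.00610134]
 [-0.99315676 -0.01048193 -0.11631754]
 [ 0.11624404  0.00737024 -0.99319334]]
[ 1.14361958 -0.62253204  0.7880962 ]
{'time': 0.1, 'joints': array([ 1.08930406,  0.60002873, -0.00250471,  1.60008921,  0.00182302,
        0.94290083, -0.07976674]), 'qd': array([ 1.15802091e-04, -2.26240816e-03, -5.63788592e-05, -1.20263975e-03,
        3.85859764e-04,  2.49827185e-03, -7.53666170e-04]), 'tau': array([ 6.19319835e-03, -7.77990389e+01,  1.57025680e+00, -2.58624637e+01,
        1.26074406e-02,  5.46752635e-03, -1.94880835e-05]), 'position': array([ 0.28536204, -0.66610938,  0.3031016 ]), 'eef_rot': array([-3.02009695,  1.56937115,  2.09715772]), 'ft_force': array([-0.10068585, -0.19888105,  1.17392658]), 'torque': array([ 0.00203378, -0.00885987,  0.01610151]), 'finger_gap': 0.08547134166648901}
```

View pics/top1.png

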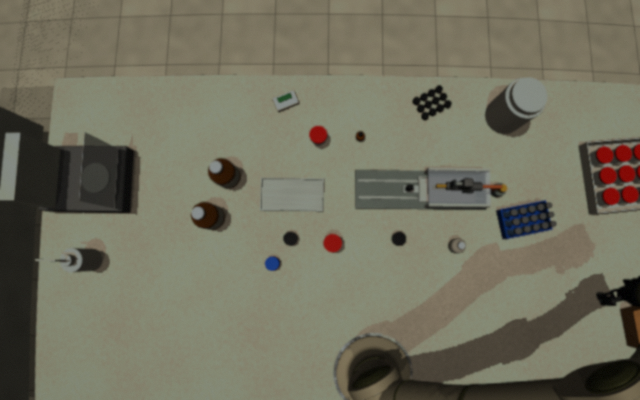

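View pics/scene1.png

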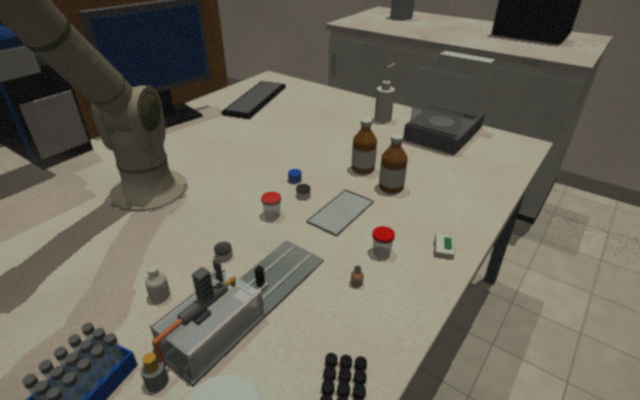

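The pictures show two black-lidded pots, at top (290,238) and (399,238). Things that could be mistaken for them are the blue look-alike (273,263), the red-lidded cups (333,243) and (318,134), the vial (360,136), the white bottle (457,245) and the rack of black caps (432,101). I'll measure next.

Run:
```python
from h import *
c=dict(np.load("top1.npz")); X=cloud(c)
im=c["pixels"].astype(int)
def blob(u,v,r,zlo,zhi):
    s=X[v-r:v+r,u-r:u+r].reshape(-1,3); m=(s[:,2]>zlo)&(s[:,2]<zhi); q=s[m]
    return q.mean(0).round(4), np.median(q,0).round(4),len(q), (q.max(0)-q.min(0)).round(3)
for n,u,v,r,a,b in [("potA",290,238,12,.02,.06),("potB",399,238,12,.02,.06),("blue",273,263,12,.02,.06),("cupa",333,243,14,.05,.09),("handle",410,187,8,.06,.09),("wb",457,245,12,.06,.12),("vial",360,136,9,.03,.07),("cupb",318,134,14,.05,.09)]:
    print(n,blob(u,v,r,a,b))
# tray & plate
def rect(u0,v0,u1,v1,zlo,zhi):
    s=X[v0:v1,u0:u1].reshape(-1,3); q=s[(s[:,2]>zlo)&(s[:,2]<zhi)]
    r=cv2.minAreaRect((q[:,:2]*1000).astype(np.float32)); return r,len(q),np.median(q[:,2])
print("bench z",np.nanmedian(X[300:330,150:250,2]))
print("tray",rect(250,170,335,222,.0035,.02))
print("plate",rect(345,160,500,218,.006,.1))
print("tunnelroof",rect(415,160,500,218,.07,.09))
# dark/white masks
g=im.sum(2)
for u,v in [(290,238),(399,238)]:
    s=np.argwhere(g[v-12:v+12,u-12:u+12]<200)+[v-12,u-12]; m=s.mean(0); print("dark",m,len(s),onplane(c,[m[1],m[0]],.034))
b=np.array(X[160:218:4,345:500:6,2]*1000); print(np.nan_to_num(b).round().astype(int))
save(c,"crop_top.png",(240,80,520,280),2.8)
```

```text
potA (array([0.4333, 0.2712, 0.0334]), array([0.4328, 0.2709, 0.0334]), 170, array([0.046, 0.046, 0.018]))
potB (array([ 0.4369, -0.0806,  0.0334]), array([ 0.4364, -0.0808,  0.0337]), 158, array([0.046, 0.042, 0.022]))
blue (array([0.3515, 0.3291, 0.0338]), array([0.3516, 0.3297, 0.0337]), 167, array([0.045, 0.043, 0.021]))
cupa (array([0.4196, 0.1339, 0.0679]), array([0.4205, 0.1349, 0.0678]), 278, array([0.057, 0.057, 0.018]))
handle (array([ 0.5995, -0.1106,  0.073 ]), array([ 0.5998, -0.1109,  0.0741]), 32, array([0.015, 0.015, 0.021]))
wb (array([ 0.4134, -0.2655,  0.0752]), array([ 0.4141, -0.2645,  0.0701]), 113, array([0.041, 0.041, 0.039]))
vial (array([0.7741, 0.0457, 0.0417]), array([0.7728, 0.0458, 0.0369]), 55, array([0.028, 0.027, 0.032]))
cupb (array([0.7685, 0.1843, 0.0676]), array([0.7683, 0.184 , 0.0676]), 255, array([0.056, 0.059, 0.02 ]))
bench z -0.00034529884224519943
tray (((575.1025390625, 269.93316650390625), (171.3240509033203, 281.0904541015625), 0.7347174286842346), 1782, np.float64(0.006363886465563547))
plate (((604.08251953125, -166.63534545898438), (1
[... 1342 characters left out ...]
77  78  82
   82  77  93  99  83  80  82  52]
 [ -5  -2  13  16  17  14  12  13  16  15  10  15  12  13  80  81  82  84
   84  80  81  88  88  85  82  22]
 [  6  -1  12   9  10  12  15   7  17  10   8   5  11  30  77  76  81  83
   82  87  83  82  83  78  78   2]
 [  3  -4   1  14   4  12   3   6  13   7   6  12   9  10  87  86  86  82
   84  83  85  84  83  87  83   0]
 [  4   1   2   0   8  11  11  12   6   8   8  11   3  14  12   8   4   8
   14   6  10  11  10  24   0  -2]
 [  6  -3   3   0   7  -1   3   4  -5  -1  -1   3   2   5   1   0  -2   4
    0   1  -2  -2   3   4  -1   1]
 [ -4   6   2  -1  -1   5  -3  -1   0   0  -4   7   6   0   7   5  -6  -3
   -2   1  -2   5  -1  -3   3  -6]]
```

View pics/crop_top.png

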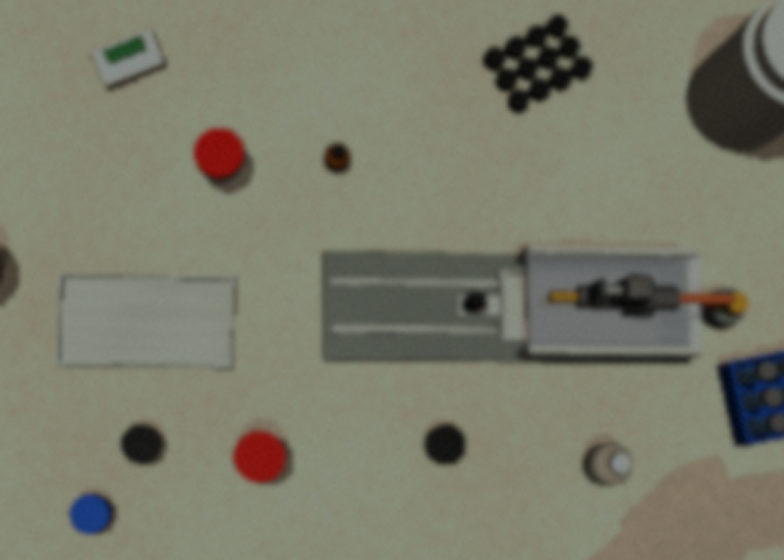

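The crop confirms the two black-lidded pots at full-picture (290,238) and (399,238), with red and blue items beside them. The carriage handle is at about (409,188), the carriage edge at (423,188), and the tray corners are visible.

Run:
```python
from h import *
c=dict(np.load("top1.npz")); 
f=lambda L: [(240+a/2.8-.3,80+b/2.8-.3) for a,b in L]
print("tray",onplane(c,f([(63,276),(236,277),(234,368),(60,364)]),.010).round(4).tolist())
print("plate",onplane(c,f([(322,252),(322,360),(520,361)]),.010).round(4).tolist())
print("frame",onplane(c,f([(527,247),(700,250),(698,357),(528,353)]),.085).round(4).tolist())
print("trig tip etc",onplane(c,f([(640,280),(640,308)]),.186).round(4).tolist())
X=cloud(c); s=X[160:218,415:500].reshape(-1,3); q=s[(s[:,2]>.165)&(s[:,2]<.2)]
print(len(q), np.c_[q].round(3).tolist())
# station yaw from rails/plate front edge? tunnel roof points
q=s[(s[:,2]>.073)&(s[:,2]<.09)]
for p in (1,99): print(np.percentile(q,p,axis=0))
lo=q[np.abs(q[:,1]+.2)<.02]; hi=q[np.abs(q[:,1]+.35)<.02]
print(np.percentile(lo[:,0],[3,97]),np.percentile(hi[:,0],[3,97]))
```

```text
tray [[0.6307, 0.3696, 0.01], [0.6315, 0.1635, 0.01], [0.5231, 0.1646, 0.01], [0.5255, 0.3703, 0.01]]
plate [[0.6627, 0.0615, 0.01], [0.5336, 0.061, 0.01], [0.5348, -0.1735, 0.01]]
frame [[0.658, -0.168, 0.085], [0.6574, -0.3688, 0.085], [0.5342, -0.3626, 0.085], [0.5369, -0.1673, 0.085]]
trig tip etc [[0.6057, -0.2673, 0.186], [0.5758, -0.2665, 0.186]]
126 [[0.61, -0.225, 0.17], [0.609, -0.254, 0.175], [0.608, -0.255, 0.185], [0.608, -0.258, 0.185], [0.608, -0.26, 0.186], [0.607, -0.262, 0.192], [0.608, -0.266, 0.187], [0.609, -0.271, 0.182], [0.608, -0.272, 0.188], [0.608, -0.276, 0.185], [0.608, -0.279, 0.185], [0.607, -0.223, 0.167], [0.605, -0.222, 0.182], [0.605, -0.226, 0.181], [0.604, -0.227, 0.186], [0.605, -0.231, 0.184], [0.606, -0.252, 0.175], [0.605, -0.252, 0.183], [0.606, -0.256, 0.18], [0.604, -0.256, 0.189], [0.604, -0.259, 0.191], [0.604, -0.263, 0.188], [0.605, -0.267, 0.183], [0.604, -0.267, 0.194], [0.606, -0.274, 0.18], [0.604, -0.275, 0.189], [0.604, -0.225, 0.171], [0.602, -0.225, 0.182], [0.602, -0.228, 0.183], [0.602, -0.231, 0.185], [0.603, -0.252, 0.174], 
[... 1685 characters left out ...]
, 0.181], [0.589, -0.253, 0.189], [0.59, -0.258, 0.183], [0.59, -0.26, 0.185], [0.59, -0.263, 0.186], [0.589, -0.265, 0.189], [0.589, -0.267, 0.192], [0.59, -0.272, 0.186], [0.591, -0.277, 0.181], [0.589, -0.277, 0.191], [0.589, -0.253, 0.166], [0.589, -0.256, 0.17], [0.587, -0.255, 0.181], [0.588, -0.259, 0.18], [0.587, -0.261, 0.182], [0.588, -0.266, 0.177], [0.587, -0.267, 0.183], [0.587, -0.27, 0.183], [0.587, -0.273, 0.183], [0.588, -0.277, 0.179], [0.588, -0.28, 0.181], [0.586, -0.256, 0.169], [0.586, -0.265, 0.169], [0.586, -0.268, 0.169], [0.587, -0.275, 0.166]]
[ 0.53966924 -0.36541996  0.07429141]
[ 0.65837804 -0.16802377  0.08953301]
[0.54266407 0.65616561] [0.53874014 0.65390092]
```

```bash
cat > plan.py <<'E'
import sys,numpy as np
from scipy.spatial.transform import Rotation as Ro
from workcell import robot
# usage: plan.py  "gx gy gz jawdeg" ... : grasp point targets (world), jaw (tool z) heading in deg, tool x down
def Rt(j):
    a=np.radians(j); z=np.array([np.cos(a),np.sin(a),0]); x=np.array([0,0,-1.]); return np.c_[x,np.cross(z,x),z]
o=robot.get_obs(); R0=Ro.from_euler("xyz",o["eef_rot"]).as_matrix(); p=np.array(o["position"])
print("t",round(o["time"],2),"grasp",(p+.054*R0[:,0]).round(4),"down",R0[:,0].round(3),"jaw",round(np.degrees(np.arctan2(R0[1,2],R0[0,2])),1),"gap",round(o["finger_gap"],4),"F",np.round(o["ft_force"],1),"q",np.round(o["joints"],2))
for a in sys.argv[1:]:
    x,y,z,j=map(float,a.split())
    R=Rt(j); t=np.array([x,y,z])-.054*R[:,0]
    print(a,"->",(Ro.from_matrix(R0.T@R).as_rotvec()/np.pi).round(4).tolist(),(R0.T@(t-p)/.3).round(4).tolist())
E
python3 plan.py "0.598 -0.111 0.25 0" "0.598 -0.111 0.25 180" "0.42 -0.4 0.25 0"
```

```text
t 0.1 grasp [ 0.2853 -0.666   0.2491] down [-0.001  0.001 -1.   ] jaw -66.8 gap 0.0855 F [-0.1 -0.2  1.2] q [ 1.09  0.6  -0.    1.6   0.    0.94 -0.08]
0.598 -0.111 0.25 0 -> [-0.3711, -0.0004, -0.0002] [-0.0015, 1.6867, -1.2903]
0.598 -0.111 0.25 180 -> [0.6289, -0.0002, 0.0005] [-0.0015, 1.6867, -1.2903]
0.42 -0.4 0.25 0 -> [-0.3711, -0.0004, -0.0002] [-0.0022, 0.7619, -0.6385]
```

Emit:
step_arm --moves '[[[-0.371, 0, 0, 0, 0.762, -0.638, -1], [-0.371, 0, 0, 0, 0.762, -0.638, -1], [-0.371, 0, 0, 0, 0.762, -0.638, -1], [-0.371, 0, 0, 0, 0.762, -0.638, -1], [-0.371, 0, 0, 0, 0.762, -0.638, -1], [-0.371, 0, 0, 0, 0.762, -0.638, -1], [-0.371, 0, 0, 0, 0.762, -0.638, -1], [-0.371, 0, 0, 0, 0.762, -0.638, -1], [-0.371, 0, 0, 0, 0.762, -0.638, -1], [-0.371, 0, 0, 0, 0.762, -0.638, -1]]]'

```text
time: 1.1
position: [0.4199, -0.4007, 0.3036]
eef_rot: [2.374, 1.57, 2.369]
ft_force: [0.2, -0.4, 0.0]
finger_gap: 0.0855
```

```bash
python3 plan.py "0.598 -0.111 0.25 0"
```

```text
t 1.1 grasp [ 0.4199 -0.4007  0.2496] down [-0.  0. -1.] jaw -0.3 gap 0.0855 F [ 0.2 -0.4  0. ] q [ 0.91  0.45 -0.35  1.92  0.2   0.81  0.45]
0.598 -0.111 0.25 0 -> [-0.0015, -0.0001, -0.0001] [-0.0012, 0.9685, 0.5892]
```

Emit:
step_arm --moves '[[[-0.001, 0, 0, 0, 0.968, 0.589, -1], [-0.001, 0, 0, 0, 0.968, 0.589, -1], [-0.001, 0, 0, 0, 0.968, 0.589, -1], [-0.001, 0, 0, 0, 0.968, 0.589, -1], [-0.001, 0, 0, 0, 0.968, 0.589, -1], [-0.001, 0, 0, 0, 0.968, 0.589, -1], [-0.001, 0, 0, 0, 0.968, 0.589, -1], [-0.001, 0, 0, 0, 0.968, 0.589, -1], [-0.001, 0, 0, 0, 0.968, 0.589, -1]]]'

```text
time: 2.0
position: [0.5972, -0.1095, 0.3035]
eef_rot: [-3.031, 1.57, -3.029]
ft_force: [0.0, -0.8, -0.3]
finger_gap: 0.0852
```

```bash
python3 - <<'E'
from h import *
c=robot.camera("wrist"); save(c,"w1.png"); np.savez("w1.npz",**c)
print(-c["R"].T@c["t"]); print(proj(c,[[.6,-.111,.075],[.598,-.169,.01]]))
E
python3 plan.py "0.599 -0.111 0.057 0"
```

```text
[ 0.59728635 -0.02959249  0.37467602]
[[321.64069692 184.1873818 ]
 [319.31760358 216.57040314]]
t 2.05 grasp [ 0.5966 -0.1109  0.2495] down [-0.001 -0.001 -1.   ] jaw 0.0 gap 0.0855 F [-0.8 -0.3  0. ] q [ 0.34  0.48 -0.36  1.86  0.22  0.84 -0.13]
0.599 -0.111 0.057 0 -> [0.0001, -0.0004, 0.0002] [0.6415, 0.0001, 0.0084]
```

View pics/w1.png

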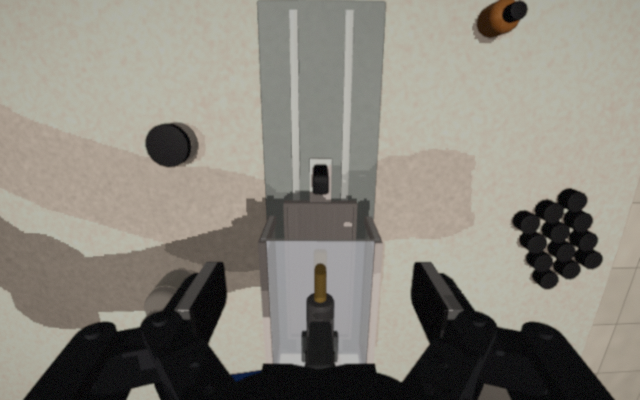

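Wrist picture: the handle post top is at (321,184), where projection put it, and pot B is at (168,145). Now descend and grip.

Emit:
step_arm --moves '[[[0, 0, 0, 0.15, 0, 0.008, -1], [0, 0, 0, 0.3, 0, 0.008, -1], [0, 0, 0, 0.45, 0, 0.008, -1], [0, 0, 0, 0.56, 0, 0.008, -1], [0, 0, 0, 0.635, 0, 0.008, -1], [0, 0, 0, 0.635, 0, 0.008, 1], [0, 0, 0, 0.635, 0, 0.008, 1], [0, 0, 0, 0.635, 0, 0.008, 1], [0, 0, 0, 0.635, 0, 0.008, 1], [0, 0, 0, 0.635, 0, 0.008, 1], [0, 0, 0, 0.635, 0, 0.008, 1], [0, 0, 0, 0.635, 0, 0.008, 1]]]'

```text
time: 3.25
position: [0.5991, -0.1105, 0.1149]
eef_rot: [-1.493, 1.57, -1.491]
ft_force: [-3.8, -0.2, 9.1]
finger_gap: 0.0151
```

```bash
python3 plan.py "0.598 0.066 0.058 0"
```

```text
t 3.25 grasp [ 0.5991 -0.1106  0.0609] down [ 0.    -0.001 -1.   ] jaw 0.1 gap 0.0151 F [-3.8 -0.2  9.1] q [ 0.25  0.72 -0.25  1.99  0.37  0.47 -0.26]
0.598 0.066 0.058 0 -> [0.0006, 0.0, 0.0003] [0.009, 0.5884, -0.0024]
```

Emit:
step_arm --moves '[[[0, 0, 0, 0, 0.07, 0, 1], [0, 0, 0, 0, 0.14, 0, 1], [0, 0, 0, 0, 0.21, 0, 1], [0, 0, 0, 0, 0.28, 0, 1], [0, 0, 0, 0, 0.35, 0, 1], [0, 0, 0, 0, 0.42, 0, 1], [0, 0, 0, 0, 0.49, 0, 1], [0, 0, 0, 0, 0.54, 0, 1], [0, 0, 0, 0, 0.57, 0, 1], [0, 0, 0, 0, 0.585, 0, 1], [0, 0, 0, 0, 0.595, 0, 1], [0, 0, 0, 0, 0.595, 0, 1]]]'

```text
time: 4.45
position: [0.5994, 0.0687, 0.1149]
eef_rot: [-0.057, 1.569, -0.054]
ft_force: [-1.6, -0.4, 7.8]
finger_gap: 0.0154
```

```bash
python3 plan.py "0.6 0.066 0.16 0"
```

```text
t 4.45 grasp [0.5994 0.0687 0.0609] down [ 0.002 -0.    -1.   ] jaw 0.1 gap 0.0154 F [-1.6 -0.4  7.8] q [-0.07  0.72 -0.21  2.01  0.32  0.45 -0.51]
0.6 0.066 0.16 0 -> [0.0008, 0.0005, 0.0] [-0.3305, -0.0089, 0.0026]
```

Emit:
step_arm --moves '[[[0, 0, 0, 0, 0.01, 0, 1], [0, 0, 0, 0, 0.02, 0, 1], [0, 0, 0, 0, 0.03, 0, 1], [0, 0, 0, 0, 0.03, 0, 1]]]'

```text
time: 4.85
position: [0.5994, 0.0694, 0.1148]
eef_rot: [-1.604, 1.561, -1.608]
ft_force: [0.9, -23.8, 11.3]
finger_gap: 0.0149
```

```bash
python3 plan.py
```

```text
t 4.85 grasp [0.5994 0.0689 0.0608] down [-0.    -0.009 -1.   ] jaw -0.2 gap 0.0149 F [  0.9 -23.8  11.3] q [-0.08  0.72 -0.2   2.01  0.32  0.45 -0.52]
```

Emit:
step_arm --moves '[[[0, 0, 0, 0, -0.03, 0, 1], [0, 0, 0, 0, -0.03, 0, -1], [0, 0, 0, 0, -0.03, 0, -1], [0, 0, 0, 0, -0.03, 0, -1], [0, 0, 0, 0, -0.03, 0, -1], [0, 0, 0, -0.1, -0.03, 0, -1], [0, 0, 0, -0.25, -0.03, 0, -1], [0, 0, 0, -0.4, -0.03, 0, -1], [0, 0, 0, -0.4, -0.15, -0.17, -1], [0, 0, 0, -0.4, -0.3, -0.3, -1], [0, 0, 0, -0.4, -0.4, -0.45, -1], [0, 0, 0, -0.4, -0.49, -0.54, -1]]]'

```text
time: 6.05
position: [0.4456, -0.0615, 0.2335]
eef_rot: [-0.192, 1.571, -0.188]
ft_force: [1.0, -1.3, 0.8]
finger_gap: 0.0856
```

```bash
python3 - <<'E'
from h import *
c=robot.camera("wrist"); save(c,"w2.png"); print(proj(c,[[.436,-.08,.034]]))
d=robot.camera("top");np.savez("top2.npz",**d); 
for u,v in [(290,238),(399,238)]:
    g=d["pixels"].astype(int).sum(2)
    s=np.argwhere(g[v-14:v+14,u-14:u+14]<200)+[v-14,u-14]; m=s.mean(0); print(len(s),onplane(d,[m[1],m[0]],.034))
E
python3 plan.py "0.436 -0.08 0.028 0"
```

```text
[[307.58987904 211.21916471]]
158 [[0.43204802 0.2690671  0.034     ]]
406 [[ 0.43605581 -0.09169556  0.034     ]]
t 6.15 grasp [ 0.4414 -0.0651  0.1791] down [-0.006 -0.003 -1.   ] jaw -0.1 gap 0.0854 F [ 0.1  0.6 -0.1] q [ 0.25  0.4  -0.31  2.27  0.25  0.5  -0.26]
0.436 -0.08 0.028 0 -> [-0.0008, -0.0018, 0.0008] [0.504, -0.0489, -0.016]
```

View pics/w2.png

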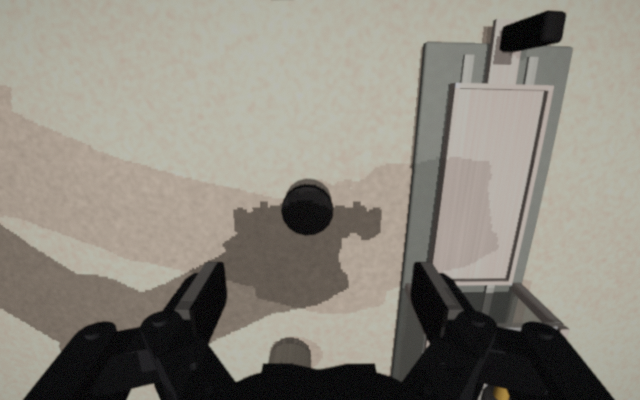

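Pot B's lid is at (307,209), as predicted, and the carriage stands fully out at right. Grasp it.

Emit:
step_arm --moves '[[[-0.001, -0.002, 0.001, 0.1, -0.049, -0.016, -1], [-0.001, -0.002, 0.001, 0.25, -0.049, -0.016, -1], [-0.001, -0.002, 0.001, 0.38, -0.049, -0.016, -1], [-0.001, -0.002, 0.001, 0.46, -0.049, -0.016, -1], [-0.001, -0.002, 0.001, 0.515, -0.049, -0.016, -1], [-0.001, -0.002, 0.001, 0.515, -0.049, -0.016, -1], [-0.001, -0.002, 0.001, 0.515, -0.049, -0.016, 1], [-0.001, -0.002, 0.001, 0.515, -0.049, -0.016, 1], [-0.001, -0.002, 0.001, 0.515, -0.049, -0.016, 1], [-0.001, -0.002, 0.001, 0.515, -0.049, -0.016, 1], [-0.001, -0.002, 0.001, 0.515, -0.049, -0.016, 1], [-0.001, -0.002, 0.001, 0.515, -0.049, -0.016, 1]]]'

```text
time: 7.35
position: [0.4429, -0.0756, 0.0791]
eef_rot: [0.42, 1.563, 0.426]
ft_force: [0.3, -0.2, 2.7]
finger_gap: 0.0453
```

```bash
python3 plan.py "0.599 -0.111 0.10 0" "0.599 -0.111 0.045 0"
```

```text
t 7.35 grasp [ 0.4433 -0.0754  0.0251] down [ 0.007  0.003 -1.   ] jaw 0.3 gap 0.0453 F [ 0.3 -0.2  2.7] q [ 0.15  0.71 -0.15  2.37  1.02  0.11 -0.98]
0.599 -0.111 0.10 0 -> [0.0019, 0.0022, -0.001] [-0.2463, -0.1203, 0.5214]
0.599 -0.111 0.045 0 -> [0.0019, 0.0022, -0.001] [-0.063, -0.1209, 0.5201]
```

Emit:
step_arm --moves '[[[0, 0, 0, -0.1, 0, 0, 1], [0.002, 0.002, -0.001, -0.2, 0, 0, 1], [0.002, 0.002, -0.001, -0.27, -0.02, 0.1, 1], [0.002, 0.002, -0.001, -0.27, -0.05, 0.22, 1], [0.002, 0.002, -0.001, -0.27, -0.08, 0.34, 1], [0.002, 0.002, -0.001, -0.27, -0.1, 0.46, 1], [0.002, 0.002, -0.001, -0.27, -0.1, 0.52, 1], [0.002, 0.002, -0.001, -0.27, -0.1, 0.52, 1], [0.002, 0.002, -0.001, -0.18, -0.1, 0.52, 1], [0.002, 0.002, -0.001, -0.11, -0.1, 0.52, 1], [0.002, 0.002, -0.001, -0.09, -0.1, 0.52, 1], [0.002, 0.002, -0.001, -0.09, -0.1, 0.52, 1]]]'

```text
time: 8.55
position: [0.5973, -0.1047, 0.1061]
eef_rot: [3.101, 1.568, 3.101]
ft_force: [-0.1, -0.2, -0.8]
finger_gap: 0.0449
```

```bash
python3 - <<'E'
from h import *
c=robot.camera("wrist"); save(c,"w3.png")
E
python3 plan.py "0.599 -0.106 0.0455 0"
```

```text
t 8.6 grasp [ 0.5979 -0.1047  0.053 ] down [-0.001  0.    -1.   ] jaw 0.0 gap 0.0451 F [ 0.6 -0.2 -1.1] q [ 0.44  0.79 -0.55  1.98  0.74  0.58 -0.62]
0.599 -0.106 0.0455 0 -> [0.0, -0.0003, -0.0] [0.0249, -0.0044, 0.0034]
```

View pics/w3.png

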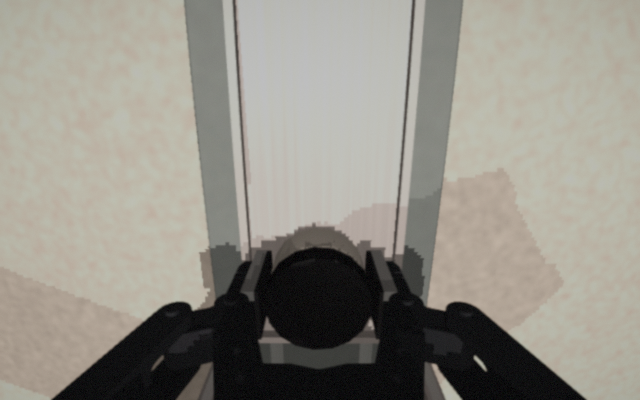

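The pot is held upright and centred between the rims. Lower and release it.

Emit:
step_arm --moves '[[[0, 0, 0, 0.014, 0, 0.003, 1], [0, 0, 0, 0.025, 0, 0.003, 1], [0, 0, 0, 0.025, 0, 0.003, 1], [0, 0, 0, 0.025, 0, 0.003, 0.4], [0, 0, 0, 0.025, 0, 0.003, -1], [0, 0, 0, 0.025, 0, 0.003, -1], [0, 0, 0, 0.025, 0, 0.003, -1], [0, 0, 0, -0.06, 0, 0.003, -1], [0, 0, 0, -0.2, 0, 0.003, -1], [0, 0, 0, -0.35, 0, 0.003, -1], [0, 0, 0, -0.4, 0, 0.003, -1]]]'

```text
time: 9.7
position: [0.6008, -0.1045, 0.2309]
eef_rot: [-0.069, 1.566, -0.069]
ft_force: [0.6, 0.0, -0.8]
finger_gap: 0.0852
```

```bash
python3 plan.py "0.434 0.2 0.17 0" "0.434 0.27 0.17 0"
```

```text
t 9.7 grasp [ 0.6011 -0.1045  0.1769] down [ 0.005 -0.    -1.   ] jaw -0.0 gap 0.0852 F [ 0.6  0.  -0.8] q [ 0.54  0.64 -0.7   1.91  0.57  0.8  -0.47]
0.434 0.2 0.17 0 -> [-0.0001, 0.0016, 0.0001] [0.0199, 1.0149, -0.5564]
0.434 0.27 0.17 0 -> [-0.0001, 0.0016, 0.0001] [0.0198, 1.2483, -0.5565]
```

Emit:
step_arm --moves '[[[0, 0.002, 0, 0, 0.12, -0.07, -1], [0, 0.002, 0, 0, 0.25, -0.14, -1], [0, 0.002, 0, 0, 0.38, -0.21, -1], [0, 0.002, 0, 0, 0.51, -0.28, -1], [0, 0.002, 0, 0, 0.64, -0.35, -1], [0, 0.002, 0, 0, 0.77, -0.42, -1], [0, 0.002, 0, 0, 0.9, -0.49, -1], [0, 0.002, 0, 0, 1, -0.55, -1], [0, 0.002, 0, 0, 1, -0.55, -1], [0, 0.002, 0, 0, 1, -0.55, -1]]]'

```text
time: 10.7
position: [0.4343, 0.1956, 0.2267]
eef_rot: [-3.081, 1.564, -3.079]
ft_force: [0.2, -0.7, -0.0]
finger_gap: 0.0851
```

```bash
cat > pot.py <<'E'
from h import *
import sys
# dark lid blobs in the top view
d=robot.camera("top"); g=d["pixels"].astype(int)
m=((g.max(2)<75)).astype(np.uint8); X=cloud(d)
n,l,s,ce=cv2.connectedComponentsWithStats(m)
for i in range(1,n):
    if 60<s[i,4]<600:
        z=np.nanmedian(X[l==i][:,2])
        if .02<z<.07: print("dark blob",s[i,4],ce[i].round(1),onplane(d,ce[i],z).round(4)[0])
E
python3 pot.py
python3 - <<'E'
from h import *
c=robot.camera("wrist"); save(c,"w4.png"); print(proj(c,[[.432,.269,.034]]))
E
python3 plan.py "0.433 0.269 0.025 0"
```

```text
dark blob 64 [360.1 136.3] [0.7708 0.0453 0.035 ]
dark blob 113 [614.2 141.7] [ 0.771  -0.8395  0.0312]
dark blob 555 [587.6 178.8] [ 0.6388 -0.7303  0.0325]
dark blob 105 [594.7 158.9] [ 0.7065 -0.7563  0.0401]
dark blob 62 [615.1 159.1] [ 0.7066 -0.8298  0.0443]
dark blob 61 [618.3 178.5] [ 0.6391 -0.8331  0.05  ]
dark blob 105 [598.  179.2] [ 0.637  -0.764   0.0397]
dark blob 164 [408.2 188. ] [ 0.5974 -0.1096  0.0519]
dark blob 76 [495.8 192.3] [ 0.5874 -0.4004  0.0462]
dark blob 96 [600.7 198.9] [ 0.5696 -0.7687  0.0415]
dark blob 464 [ 91.2 259.4] [0.3511 0.9181 0.0639]
dark blob 540 [630.2 325.5] [ 0.1466 -0.8604  0.0431]
[[316.59052251 102.40042608]]
t 10.8 grasp [0.4347 0.1941 0.1725] down [-0.007 -0.001 -1.   ] jaw -0.1 gap 0.0852 F [-1.4  0.3 -0.7] q [-0.04  0.51 -0.69  2.2   0.55  0.62 -1.13]
0.433 0.269 0.025 0 -> [-0.0005, -0.0021, 0.0002] [0.4916, 0.25, -0.004]
```

View pics/w4.png

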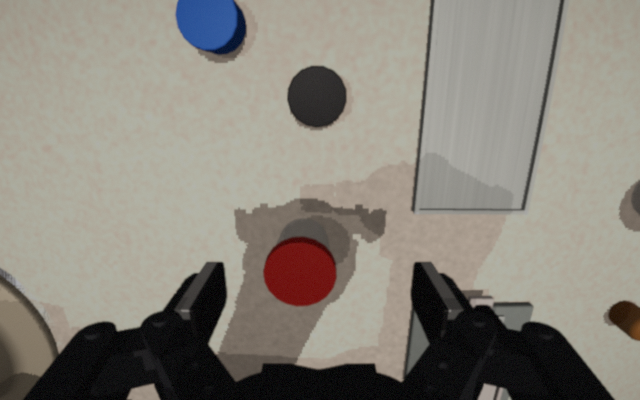

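Pot A's lid is at (317,97), the red cup at (300,270) and the blue look-alike at (210,22). Correcting y by about +3 mm.

Emit:
step_arm --moves '[[[0, -0.002, 0, 0, 0.13, -0.004, -1], [0, -0.002, 0, 0.1, 0.257, -0.004, -1], [0, -0.002, 0, 0.25, 0.257, -0.004, -1], [0, -0.002, 0, 0.38, 0.257, -0.004, -1], [0, -0.002, 0, 0.46, 0.257, -0.004, -1], [0, -0.002, 0, 0.492, 0.257, -0.004, -1], [0, -0.002, 0, 0.492, 0.257, -0.004, 1], [0, -0.002, 0, 0.492, 0.257, -0.004, 1], [0, -0.002, 0, 0.492, 0.257, -0.004, 1], [0, -0.002, 0, 0.492, 0.257, -0.004, 1], [0, -0.002, 0, 0.492, 0.257, -0.004, 1], [0, -0.002, 0, 0.492, 0.257, -0.004, 1]]]'

```text
time: 12.0
position: [0.4332, 0.2721, 0.0807]
eef_rot: [0.45, 1.568, 0.449]
ft_force: [-0.3, -0.9, 6.5]
finger_gap: 0.045
```

```bash
python3 plan.py "0.434 0.271 0.125 0" "0.599 -0.015 0.125 0" "0.599 -0.015 0.048 0"
```

```text
t 12.0 grasp [0.4333 0.2722 0.0267] down [ 0.002  0.001 -1.   ] jaw -0.1 gap 0.045 F [-0.3 -0.9  6.5] q [-0.42  0.74 -0.37  2.22  0.88  0.33 -1.55]
0.434 0.271 0.125 0 -> [-0.0004, 0.0007, -0.0003] [-0.3276, -0.0034, 0.0033]
0.599 -0.015 0.125 0 -> [-0.0004, 0.0007, -0.0003] [-0.3274, -0.9559, 0.5546]
0.599 -0.015 0.048 0 -> [-0.0004, 0.0007, -0.0003] [-0.0707, -0.9562, 0.5541]
```

Emit:
step_arm --moves '[[[0, 0, 0, -0.12, 0, 0, 1], [0, 0, 0, -0.26, 0, 0, 1], [0, 0, 0, -0.37, -0.05, 0.05, 1], [0, 0, 0, -0.37, -0.17, 0.12, 1], [0, 0, 0, -0.37, -0.3, 0.2, 1], [0, 0, 0, -0.37, -0.43, 0.28, 1], [0, 0, 0, -0.37, -0.56, 0.36, 1], [0, 0, 0, -0.37, -0.69, 0.44, 1], [0, 0, 0, -0.37, -0.82, 0.52, 1], [0, 0, 0, -0.37, -0.92, 0.555, 1], [0, 0, 0, -0.37, -0.955, 0.555, 1], [0, 0, 0, -0.37, -0.955, 0.555, 1]]]'

```text
time: 13.2
position: [0.5986, -0.0169, 0.1907]
eef_rot: [-1.374, 1.57, -1.379]
ft_force: [-0.4, 0.4, -0.8]
finger_gap: 0.0453
```

```bash
python3 plan.py "0.599 -0.015 0.0475 0"
```

```text
t 13.2 grasp [ 0.5986 -0.0169  0.1367] down [ 0.    -0.001 -1.   ] jaw -0.3 gap 0.0453 F [-0.4  0.4 -0.8] q [ 0.38  0.68 -0.67  1.96  0.63  0.72 -0.69]
0.599 -0.015 0.0475 0 -> [-0.0014, 0.0, 0.0002] [0.2972, 0.0065, 0.0011]
```

Emit:
step_arm --moves '[[[0, 0, 0, 0.12, 0.005, 0.001, 1], [0, 0, 0, 0.22, 0.005, 0.001, 1], [0, 0, 0, 0.28, 0.005, 0.001, 1], [0, 0, 0, 0.301, 0.005, 0.001, 1], [0, 0, 0, 0.301, 0.005, 0.001, 1], [0, 0, 0, 0.301, 0.005, 0.001, 0.4], [0, 0, 0, 0.301, 0.005, 0.001, -1], [0, 0, 0, 0.301, 0.005, 0.001, -1], [0, 0, 0, 0.301, 0.005, 0.001, -1], [0, 0, 0, 0.24, 0.005, 0.001, -1], [0, 0, 0, 0.1, 0.005, 0.001, -1], [0, 0, 0, -0.05, 0.005, 0.001, -1]]]'

```text
time: 14.4
position: [0.5985, -0.0128, 0.2055]
eef_rot: [2.964, 1.568, 2.964]
ft_force: [0.9, 0.1, 0.9]
finger_gap: 0.0854
```

```bash
python3 - <<'E'
from h import *
c=robot.camera("wrist"); save(c,"w5.png")
d=robot.camera("scene"); save(d,"s5.png",(140,190,360,390),2.5)
E
python3 plan.py "0.599 0.067 0.12 0" "0.599 0.067 0.06 0"
```

```text
t 14.5 grasp [ 0.6017 -0.012   0.1565] down [ 0.008  0.001 -1.   ] jaw -0.0 gap 0.0854 F [ 0.9 -0.2 -0.6] q [ 0.39  0.66 -0.7   1.95  0.61  0.75 -0.67]
0.599 0.067 0.12 0 -> [-0.0002, 0.0025, -0.0002] [0.1218, 0.2635, -0.0089]
0.599 0.067 0.06 0 -> [-0.0002, 0.0025, -0.0002] [0.3218, 0.2634, -0.0104]
```

View pics/s5.png

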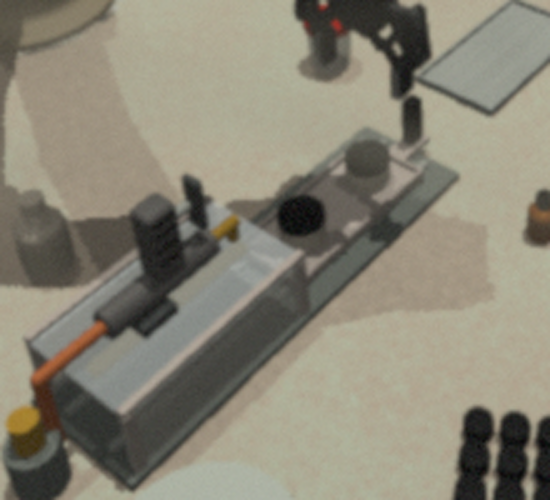

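Both pots stand upright on the carriage, at crop (300,215) and (367,160). Now grip the handle.

Emit:
step_arm --moves '[[[0, 0.002, 0, 0, 0.13, -0.008, -1], [0, 0.002, 0, 0, 0.265, -0.008, -1], [0, 0.002, 0, 0.08, 0.265, -0.008, -1], [0, 0.002, 0, 0.2, 0.265, -0.008, -1], [0, 0.002, 0, 0.28, 0.265, -0.008, -1], [0, 0.002, 0, 0.318, 0.265, -0.008, -1], [0, 0.002, 0, 0.318, 0.265, -0.008, 1], [0, 0.002, 0, 0.318, 0.265, -0.008, 1], [0, 0.002, 0, 0.318, 0.265, -0.008, 1], [0, 0.002, 0, 0.318, 0.265, -0.008, 1], [0, 0.002, 0, 0.318, 0.265, -0.008, 1], [0, 0.002, 0, 0.318, 0.265, -0.008, 1]]]'

```text
time: 15.7
position: [0.5994, 0.0667, 0.1111]
eef_rot: [2.206, 1.569, 2.205]
ft_force: [6.4, -0.5, 0.9]
finger_gap: 0.0153
```

```bash
python3 plan.py "0.599 -0.131 0.061 0"
```

```text
t 15.7 grasp [0.5993 0.0668 0.0571] down [-0.001  0.001 -1.   ] jaw -0.1 gap 0.0153 F [ 6.4 -0.5  0.9] q [ 0.17  0.78 -0.57  1.99  0.75  0.59 -0.92]
0.599 -0.131 0.061 0 -> [-0.0004, -0.0003, -0.0004] [-0.0139, -0.6591, -0.0004]
```

Emit:
step_arm --moves '[[[0, 0, 0, 0, -0.02, 0, 1], [0, 0, 0, 0, -0.06, 0, 1], [0, 0, 0, 0, -0.11, 0, 1], [0, 0, 0, 0, -0.17, 0, 1], [0, 0, 0, 0, -0.23, 0, 1], [0, 0, 0, 0, -0.29, 0, 1], [0, 0, 0, 0, -0.35, 0, 1], [0, 0, 0, 0, -0.41, 0, 1], [0, 0, 0, 0, -0.47, 0, 1], [0, 0, 0, 0, -0.52, 0, 1], [0, 0, 0, 0, -0.56, 0, 1], [0, 0, 0, 0, -0.59, 0, 1]]]'

```text
time: 16.9
position: [0.599, -0.1109, 0.1111]
eef_rot: [2.465, 1.569, 2.464]
ft_force: [5.5, 2.3, -0.1]
finger_gap: 0.0149
```

```bash
python3 plan.py "0.599 -0.131 0.058 0"
```

```text
t 16.9 grasp [ 0.5989 -0.1108  0.0571] down [-0.001  0.001 -1.   ] jaw -0.1 gap 0.0149 F [ 5.5  2.3 -0.1] q [ 0.47  0.79 -0.59  1.98  0.76  0.61 -0.63]
0.599 -0.131 0.058 0 -> [-0.0004, -0.0003, -0.0003] [-0.0031, -0.0671, 0.0002]
```

Emit:
step_arm --moves '[[[0, 0, 0, 0, -0.03, 0, 1], [0, 0, 0, 0, -0.055, 0, 1], [0, 0, 0, 0, -0.07, 0, 1], [0, 0, 0, 0, -0.08, 0, 1], [0, 0, 0, 0, -0.088, 0, 1], [0, 0, 0, 0, -0.088, 0, 1]]]'

```text
time: 17.5
position: [0.5989, -0.1311, 0.1111]
eef_rot: [1.642, 1.563, 1.645]
ft_force: [3.3, 17.2, -0.3]
finger_gap: 0.0148
```

```bash
python3 plan.py "0.599 -0.12 0.1 0"
```

```text
t 17.5 grasp [ 0.5989 -0.1307  0.0571] down [-0.001  0.008 -1.   ] jaw 0.2 gap 0.0148 F [ 3.3 17.2 -0.3] q [ 0.52  0.8  -0.6   1.97  0.76  0.62 -0.59]
0.599 -0.12 0.1 0 -> [0.001, -0.0002, -0.0025] [-0.1426, 0.0381, 0.0004]
```

Emit:
step_arm --moves '[[[0, 0, 0, 0, -0.005, 0, 1], [0, 0, 0, 0, 0.012, 0, 1], [0, 0, 0, 0, 0.014, 0, -1], [0, 0, 0, 0, 0.014, 0, -1], [0, 0, 0, 0, 0.014, 0, -1], [0, 0, 0, 0, 0.014, 0, -1], [0, 0, 0, -0.1, 0.014, 0, -1], [0, 0, 0, -0.25, 0.014, 0, -1], [0, 0, 0, -0.4, 0.014, 0, -1], [0, 0, 0, -0.55, 0.014, 0, -1], [0, 0, 0, -0.68, 0.014, 0, -1], [0, 0, 0, -0.72, 0.014, 0, -1]]]'

```text
time: 18.7
position: [0.5991, -0.1324, 0.33]
eef_rot: [-2.297, 1.569, -2.298]
ft_force: [0.1, 0.0, -1.2]
finger_gap: 0.0855
```

```bash
python3 pot.py | sed -n 1,40p | grep -v " -0.[78]"; python3 plan.py "0.599 -0.2525 0.275 90"
```

```text
dark blob 63 [360.  136.2] [0.7706 0.0456 0.0368]
dark blob 468 [ 91.2 259.4] [0.3511 0.9175 0.0649]
t 18.75 grasp [ 0.599  -0.1327  0.2759] down [-0.001 -0.001 -1.   ] jaw -0.1 gap 0.0856 F [ 0.6 -0.3  1.5] q [ 0.66  0.55 -0.82  1.8   0.47  1.   -0.35]
0.599 -0.2525 0.275 90 -> [-0.5004, -0.0006, 0.0001] [0.0037, -0.3996, 0.0002]
```

Emit:
step_arm --moves '[[[-0.5, 0, 0, 0, -0.4, 0, -1], [-0.5, 0, 0, 0, -0.4, 0, -1], [-0.5, 0, 0, 0, -0.4, 0, -1], [-0.5, 0, 0, 0, -0.4, 0, -1], [-0.5, 0, 0, 0, -0.4, 0, -1], [-0.5, 0, 0, 0, -0.4, 0, -1], [-0.5, 0, 0, 0, -0.4, 0, -1], [-0.5, 0, 0, 0, -0.4, 0, -1], [-0.5, 0, 0, 0, -0.4, 0, -1], [-0.5, 0, 0, 0, -0.4, 0, -1], [-0.5, 0, 0, 0, -0.4, 0, -1], [-0.5, 0, 0, 0, -0.4, 0, -1]]]'

```text
time: 19.95
position: [0.5975, -0.2528, 0.3237]
eef_rot: [1.412, 1.562, 2.983]
ft_force: [0.3, -0.2, -0.6]
finger_gap: 0.0853
```

```bash
python3 - <<'E'
from h import *
c=robot.camera("wrist"); save(c,"w6.png"); print(-c["R"].T@c["t"],proj(c,[[.599,-.2815,.186],[.599,-.2225,.184],[.599,-.2515,.186]]))
E
python3 plan.py "0.599 -0.2525 0.167 90"
```

```text
[ 0.51824984 -0.25308355  0.39561177] [[276.81983937 220.43509206]
 [361.62691455 219.37553571]
 [320.14319078 220.43606057]]
t 20.0 grasp [ 0.5971 -0.2527  0.2701] down [-0.008  0.001 -1.   ] jaw 89.9 gap 0.0854 F [-0.7  0.3 -0. ] q [ 1.    0.76 -1.19  1.71  0.75  1.22  1.18]
0.599 -0.2525 0.167 90 -> [-0.0007, 0.0004, -0.0026] [0.3435, -0.0076, 0.0005]
```

View pics/w6.png

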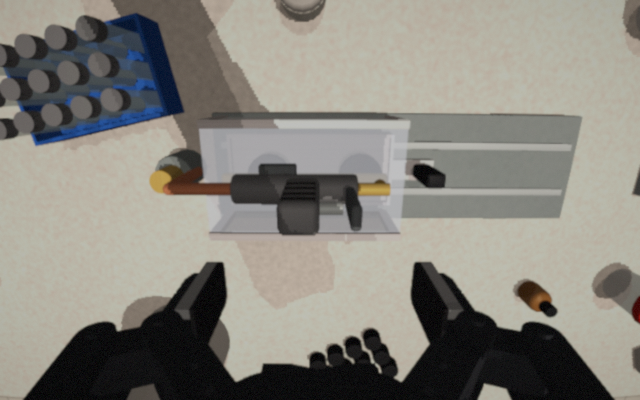

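The wrist picture shows the gun's grip back face at column 278 and its trigger front at 361, against predicted 277 and 362. Descend around it.

Emit:
step_arm --moves '[[[-0.001, 0, -0.003, 0.05, -0.007, 0, -1], [-0.001, 0, -0.003, 0.13, -0.007, 0, -1], [-0.001, 0, -0.003, 0.21, -0.007, 0, -1], [-0.001, 0, -0.003, 0.28, -0.007, 0, -1], [-0.001, 0, -0.003, 0.33, -0.007, 0, -1], [-0.001, 0, -0.003, 0.343, -0.007, 0, -1], [-0.001, 0, -0.003, 0.343, -0.007, -0.01, -1], [-0.001, 0, -0.003, 0.343, -0.007, -0.022, -1], [-0.001, 0, -0.003, 0.343, -0.007, -0.022, -1]]]'

```text
time: 20.9
position: [0.5999, -0.26, 0.2237]
eef_rot: [-1.746, 1.566, -0.173]
ft_force: [-0.8, -0.5, 0.1]
finger_gap: 0.0855
```

```bash
python3 plan.py "0.599 -0.259 0.167 90"
```

```text
t 20.9 grasp [ 0.6001 -0.26    0.1697] down [ 0.004 -0.001 -1.   ] jaw 90.1 gap 0.0855 F [-0.8 -0.5  0.1] q [ 0.96  0.86 -1.11  1.8   0.88  1.07  1.09]
0.599 -0.259 0.167 90 -> [0.0005, -0.0002, 0.0014] [0.0091, 0.0029, 0.0034]
```

Emit:
step_arm --moves '[[[0, 0, 0.001, 0.009, 0.003, 0.003, -0.6], [0, 0, 0.001, 0.009, 0.003, 0.003, -0.4], [0, 0, 0.001, 0.009, 0.003, 0.003, -0.25], [0, 0, 0.001, 0.009, 0.003, 0.003, -0.15], [0, 0, 0.001, 0.009, 0.003, 0.003, -0.08], [0, 0, 0.001, 0.009, 0.003, 0.003, -0.08], [0, 0, 0.001, 0.009, 0.003, 0.003, -0.08]]]'

```text
time: 21.6
position: [0.5989, -0.2589, 0.2218]
eef_rot: [-2.681, 1.568, -1.108]
ft_force: [-3.2, -2.7, 12.5]
finger_gap: 0.0465
```

```bash
python3 plan.py
```

```text
t 21.6 grasp [ 0.599  -0.259   0.1678] down [ 0.001 -0.002 -1.   ] jaw 90.1 gap 0.0465 F [-3.2 -2.7 12.5] q [ 0.96  0.86 -1.11  1.8   0.89  1.07  1.09]
```

Gap is 46.5 mm, with both jaws in contact and the side force balanced. I'll close a little further and hold for about 3 s.

Emit:
step_arm --moves '[[[0, 0, 0, 0, 0, 0, -0.05], [0, 0, 0, 0, 0, 0, 0], [0, 0, 0, 0, 0, 0, 0], [0, 0, 0, 0, 0, 0, 0], [0, 0, 0, 0, 0, 0, 0], [0, 0, 0, 0, 0, 0, 0], [0, 0, 0, 0, 0, 0, 0], [0, 0, 0, 0, 0, 0, 0], [0, 0, 0, 0, 0, 0, 0], [0, 0, 0, 0, 0, 0, 0], [0, 0, 0, 0, 0, 0, 0], [0, 0, 0, 0, 0, 0, 0]]]'

```text
time: 22.8
position: [0.5989, -0.2595, 0.2221]
eef_rot: [-2.752, 1.568, -1.18]
ft_force: [-4.3, -5.1, 17.2]
finger_gap: 0.0449
```

Emit:
step_arm --moves '[[[0, 0, 0, 0, 0, 0, 0], [0, 0, 0, 0, 0, 0, 0], [0, 0, 0, 0, 0, 0, 0], [0, 0, 0, 0, 0, 0, 0], [0, 0, 0, 0, 0, 0, 0], [0, 0, 0, 0, 0, 0, 0], [0, 0, 0, 0, 0, 0, 0], [0, 0, 0, 0, 0, 0, 0], [0, 0, 0, 0, 0, 0, 0], [0, 0, 0, 0, 0, 0, 0], [0, 0, 0, 0, 0, 0, 0], [0, 0, 0, 0, 0, 0, 0]]]'

```text
time: 24.0
position: [0.5989, -0.2595, 0.2221]
eef_rot: [-2.747, 1.568, -1.175]
ft_force: [-5.0, -4.9, 16.0]
finger_gap: 0.0443
```

Emit:
step_arm --moves '[[[0, 0, 0, 0, 0, 0, 0], [0, 0, 0, 0, 0, 0, 0], [0, 0, 0, 0, 0, 0, 0], [0, 0, 0, 0, 0, 0, 0], [0, 0, 0, 0, 0, 0, 0], [0, 0, 0, 0, 0, 0, 0], [0, 0, 0, 0, 0, 0, 0], [0, 0, 0, 0, 0, 0, 0], [0, 0, 0, 0, 0, 0, 0], [0, 0, 0, 0, 0, 0, 0]]]'

```text
time: 25.0
position: [0.5989, -0.2595, 0.2222]
eef_rot: [-2.747, 1.568, -1.175]
ft_force: [-5.0, -5.7, 16.7]
finger_gap: 0.0447
```

```bash
python3 - <<'E'
from h import *
c=robot.camera("wrist"); save(c,"w7.png")
d=robot.camera("scene"); save(d,"s7.png",(120,230,340,390),2.5)
E
python3 plan.py
```

```text
t 25.1 grasp [ 0.599  -0.2597  0.1681] down [ 0.001 -0.003 -1.   ] jaw 90.0 gap 0.0447 F [-4.2 -5.2 16.1] q [ 0.96  0.86 -1.11  1.8   0.89  1.07  1.09]
```

View pics/w7.png

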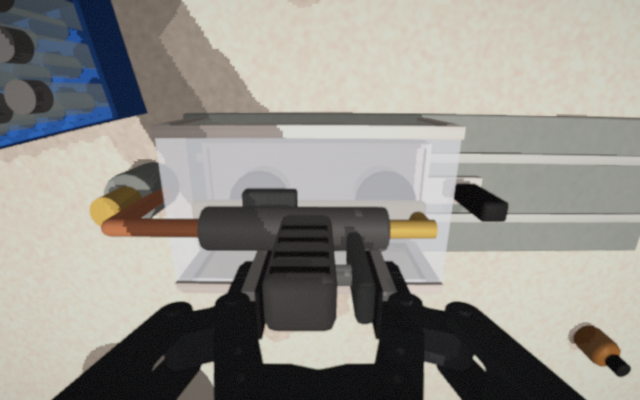

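Picture: the fingers hold the grip and trigger at a 45 mm gap, which is fully squeezed, and the carriage is home under the tunnel. It was held over 3 s. Release.

Emit:
step_arm --moves '[[[0, 0, 0, 0, 0, 0, -0.3], [0, 0, 0, 0, 0, 0, -1], [0, 0, 0, 0, 0, 0, -1], [0, 0, 0, 0, 0, 0.015, -1], [0, 0, 0, 0, 0, 0.025, -1], [0, 0, 0, 0, 0, 0.025, -1], [0, 0, 0, -0.1, 0, 0.025, -1], [0, 0, 0, -0.22, 0, 0.025, -1], [0, 0, 0, -0.34, 0, 0.025, -1], [0, 0, 0, -0.36, 0, 0.025, -1]]]'

```text
time: 26.1
position: [0.6, -0.2501, 0.3326]
eef_rot: [-1.809, 1.565, -0.236]
ft_force: [-0.8, 0.0, 0.4]
finger_gap: 0.0852
```

```bash
python3 plan.py "0.599 -0.131 0.27 0"
```

```text
t 26.1 grasp [ 0.6003 -0.2502  0.2786] down [ 0.005 -0.001 -1.   ] jaw 90.2 gap 0.0852 F [-0.8  0.   0.4] q [ 1.    0.75 -1.2   1.71  0.75  1.21  1.18]
0.599 -0.131 0.27 0 -> [0.5009, 0.001, 0.0017] [0.0281, 0.0022, 0.397]
```

Emit:
step_arm --moves '[[[0.5, 0.001, 0.002, 0, 0.002, 0.397, -1], [0.5, 0.001, 0.002, 0, 0.002, 0.397, -1], [0.5, 0.001, 0.002, 0, 0.002, 0.397, -1], [0.5, 0.001, 0.002, 0, 0.002, 0.397, -1], [0.5, 0.001, 0.002, 0, 0.002, 0.397, -1], [0.5, 0.001, 0.002, 0, 0.002, 0.397, -1], [0.5, 0.001, 0.002, 0, 0.002, 0.397, -1], [0.5, 0.001, 0.002, 0, 0.002, 0.397, -1], [0.5, 0.001, 0.002, 0, 0.002, 0.397, -1], [0.5, 0.001, 0.002, 0, 0.002, 0.397, -1], [0.5, 0.001, 0.002, 0, 0.002, 0.397, -1], [0.5, 0.001, 0.002, 0, 0.002, 0.397, -1]]]'

```text
time: 27.3
position: [0.5975, -0.1316, 0.328]
eef_rot: [2.932, 1.564, 2.934]
ft_force: [-0.3, -0.7, 0.2]
finger_gap: 0.0855
```

```bash
python3 plan.py "0.599 -0.131 0.06 0"
```

```text
t 27.3 grasp [ 0.5972 -0.1315  0.274 ] down [-0.006  0.001 -1.   ] jaw 0.1 gap 0.0855 F [-0.3 -0.7  0.2] q [ 0.65  0.55 -0.79  1.81  0.46  0.99 -0.33]
0.599 -0.131 0.06 0 -> [0.0007, -0.002, -0.0004] [0.7131, 0.0009, 0.0094]
```

Emit:
step_arm --moves '[[[0, -0.002, 0, 0.14, 0.003, 0.009, -1], [0, -0.002, 0, 0.3, 0.003, 0.009, -1], [0, -0.002, 0, 0.45, 0.003, 0.009, -1], [0, -0.002, 0, 0.58, 0.003, 0.009, -1], [0, -0.002, 0, 0.67, 0.003, 0.009, -1], [0, -0.002, 0, 0.71, 0.003, 0.009, -1], [0, -0.002, 0, 0.71, 0.003, 0.009, 1], [0, -0.002, 0, 0.71, 0.003, 0.009, 1], [0, -0.002, 0, 0.71, 0.003, 0.009, 1], [0, -0.002, 0, 0.71, 0.003, 0.009, 1], [0, -0.002, 0, 0.71, 0.003, 0.009, 1], [0, -0.002, 0, 0.71, 0.003, 0.009, 1]]]'

```text
time: 28.5
position: [0.5989, -0.1306, 0.1164]
eef_rot: [0.917, 1.57, 0.919]
ft_force: [-3.3, -0.4, 8.4]
finger_gap: 0.0152
```

```bash
python3 plan.py "0.599 0.069 0.06 0"
```

```text
t 28.5 grasp [ 0.599  -0.1306  0.0624] down [ 0.001  0.001 -1.   ] jaw 0.1 gap 0.0152 F [-3.3 -0.4  8.4] q [ 0.5   0.78 -0.58  1.97  0.74  0.61 -0.57]
0.599 0.069 0.06 0 -> [0.0007, 0.0002, -0.0003] [0.0086, 0.6654, 0.0016]
```

Emit:
step_arm --moves '[[[0, 0, 0, 0, 0.02, 0, 1], [0, 0, 0, 0, 0.06, 0, 1], [0, 0, 0, 0, 0.11, 0, 1], [0, 0, 0, 0, 0.17, 0, 1], [0, 0, 0, 0, 0.23, 0, 1], [0, 0, 0, 0, 0.29, 0, 1], [0, 0, 0, 0, 0.35, 0, 1], [0, 0, 0, 0, 0.41, 0, 1], [0, 0, 0, 0, 0.47, 0, 1], [0, 0, 0, 0, 0.52, 0, 1], [0, 0, 0, 0, 0.56, 0, 1], [0, 0, 0, 0, 0.59, 0, 1]]]'

```text
time: 29.7
position: [0.5993, 0.0476, 0.1164]
eef_rot: [0.779, 1.568, 0.782]
ft_force: [0.3, -2.6, 7.9]
finger_gap: 0.0151
```

Emit:
step_arm --moves '[[[0, 0, 0, 0, 0.03, 0, 1], [0, 0, 0, 0, 0.055, 0, 1], [0, 0, 0, 0, 0.07, 0, 1], [0, 0, 0, 0, 0.082, 0, 1], [0, 0, 0, 0, 0.09, 0, 1], [0, 0, 0, 0, 0.09, 0, 1]]]'

```text
time: 30.3
position: [0.5994, 0.0697, 0.1163]
eef_rot: [-1.33, 1.566, -1.33]
ft_force: [1.1, -13.0, 10.7]
finger_gap: 0.0151
```

```bash
python3 plan.py
```

```text
t 30.3 grasp [0.5994 0.0695 0.0623] down [ 0.001 -0.004 -1.   ] jaw -0.0 gap 0.0151 F [  1.1 -13.   10.7] q [ 0.15  0.77 -0.55  1.99  0.72  0.59 -0.9 ]
```

Emit:
step_arm --moves '[[[0, 0, 0, 0, -0.01, 0, 1], [0, 0, 0, 0, -0.012, 0, -1], [0, 0, 0, 0, -0.012, 0, -1], [0, 0, 0, 0, -0.012, 0, -1], [0, 0, 0, 0, -0.012, 0, -1], [0, 0, 0, -0.1, -0.012, 0, -1], [0, 0, 0, -0.25, -0.012, 0, -1], [0, 0, 0, -0.37, -0.012, 0, -1], [0, 0, 0, -0.37, -0.15, 0, -1], [0, 0, 0, -0.37, -0.25, 0, -1], [0, 0, 0, -0.37, -0.28, 0, -1], [0, 0, 0, -0.37, -0.28, 0, -1]]]'

```text
time: 31.5
position: [0.5985, -0.0122, 0.226]
eef_rot: [1.827, 1.569, 1.827]
ft_force: [-0.1, 0.7, -0.8]
finger_gap: 0.0857
```

```bash
python3 - <<'E'
from h import *
c=robot.camera("wrist"); save(c,"w8.png"); print(proj(c,[[.599,-.109,.0535],[.599,-.015,.0535]]))
E
python3 plan.py "0.599 -0.015 0.0455 0"
```

```text
[[319.08615914 304.71408994]
 [319.15498521 204.56760176]]
t 31.55 grasp [ 0.5986 -0.0103  0.1722] down [ 0.     0.003 -1.   ] jaw 0.1 gap 0.0855 F [0.1 1.2 0.5] q [ 0.39  0.63 -0.7   1.94  0.57  0.78 -0.63]
0.599 -0.015 0.0455 0 -> [0.0006, 0.0, -0.0008] [0.4224, -0.0163, 0.0012]
```

View pics/w8.png

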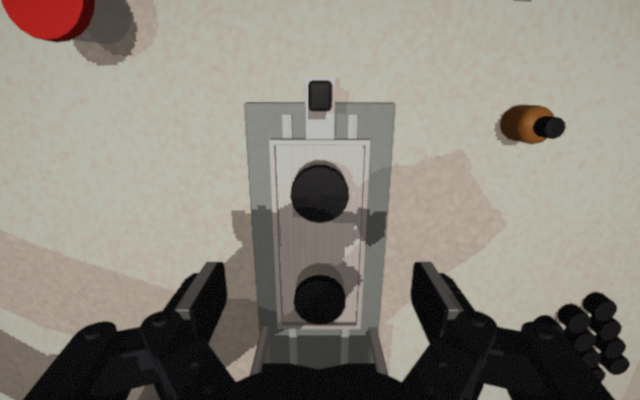

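Both pots are upright on the carriage, with lids at (320,193) and (320,300), so y ≈ -0.004 and -0.105. Grasp the upper one.

Emit:
step_arm --moves '[[[0, 0, 0, 0.1, 0.019, 0.001, -1], [0, 0, 0, 0.24, 0.019, 0.001, -1], [0, 0, 0, 0.35, 0.019, 0.001, -1], [0, 0, 0, 0.41, 0.019, 0.001, -1], [0, 0, 0, 0.422, 0.019, 0.001, -1], [0, 0, 0, 0.422, 0.019, 0.001, -1], [0, 0, 0, 0.422, 0.019, 0.001, 1], [0, 0, 0, 0.422, 0.019, 0.001, 1], [0, 0, 0, 0.422, 0.019, 0.001, 1], [0, 0, 0, 0.422, 0.019, 0.001, 1], [0, 0, 0, 0.422, 0.019, 0.001, 1], [0, 0, 0, 0.422, 0.019, 0.001, 1]]]'

```text
time: 32.75
position: [0.5995, -0.0046, 0.1012]
eef_rot: [0.706, 1.568, 0.708]
ft_force: [-2.0, 0.7, 7.6]
finger_gap: 0.0448
```

```bash
python3 plan.py "0.577 0.31 0.135 0" "0.577 0.285 0.135 0"
```

```text
t 32.75 grasp [ 0.5996 -0.0045  0.0472] down [ 0.002  0.002 -1.   ] jaw 0.1 gap 0.0448 F [-2.   0.7  7.6] q [ 0.27  0.79 -0.54  2.01  0.76  0.55 -0.81]
0.577 0.31 0.135 0 -> [0.0008, 0.0007, -0.0006] [-0.2909, 1.0494, -0.0718]
0.577 0.285 0.135 0 -> [0.0008, 0.0007, -0.0006] [-0.2911, 0.9661, -0.072]
```

Emit:
step_arm --moves '[[[0, 0, 0, -0.12, 0, 0, 1], [0, 0, 0, -0.24, 0, 0, 1], [0, 0, 0, -0.33, 0.03, 0, 1], [0, 0, 0, -0.33, 0.14, -0.01, 1], [0, 0, 0, -0.33, 0.27, -0.02, 1], [0, 0, 0, -0.33, 0.4, -0.03, 1], [0, 0, 0, -0.33, 0.53, -0.04, 1], [0, 0, 0, -0.33, 0.66, -0.05, 1], [0, 0, 0, -0.33, 0.79, -0.06, 1], [0, 0, 0, -0.33, 0.9, -0.07, 1], [0, 0, 0, -0.33, 0.98, -0.072, 1], [0, 0, 0, -0.33, 1, -0.072, 1]]]'

```text
time: 33.95
position: [0.5757, 0.2988, 0.2003]
eef_rot: [1.358, 1.566, 1.364]
ft_force: [-0.1, 0.7, 0.2]
finger_gap: 0.045
```

```bash
python3 plan.py "0.577 0.298 0.034 0"
```

```text
t 33.95 grasp [0.5758 0.299  0.1463] down [ 0.001  0.005 -1.   ] jaw 0.4 gap 0.045 F [-0.1  0.7  0.2] q [-0.16  0.71 -0.64  1.84  0.58  0.79 -1.1 ]
0.577 0.298 0.034 0 -> [0.002, 0.0003, -0.0015] [0.3742, -0.0043, 0.0039]
```

Emit:
step_arm --moves '[[[0.002, 0, -0.001, 0.12, -0.004, 0.004, 1], [0.002, 0, -0.001, 0.24, -0.004, 0.004, 1], [0.002, 0, -0.001, 0.33, -0.004, 0.004, 1], [0.002, 0, -0.001, 0.365, -0.004, 0.004, 1], [0.002, 0, -0.001, 0.377, -0.004, 0.004, 1], [0.002, 0, -0.001, 0.377, -0.004, 0.004, 0.4], [0.002, 0, -0.001, 0.377, -0.004, 0.004, -1], [0.002, 0, -0.001, 0.377, -0.004, 0.004, -1], [0.002, 0, -0.001, 0.377, -0.004, 0.004, -1], [0.002, 0, -0.001, 0.3, -0.004, 0.004, -1], [0.002, 0, -0.001, 0.16, -0.004, 0.004, -1], [0.002, 0, -0.001, 0, -0.004, 0.004, -1]]]'

```text
time: 35.15
position: [0.5772, 0.2936, 0.1996]
eef_rot: [-2.41, 1.568, -2.414]
ft_force: [0.6, 0.3, 0.7]
finger_gap: 0.0852
```

```bash
python3 plan.py "0.599 0.0 0.15 0" "0.599 -0.105 0.15 0"
```

```text
t 35.15 grasp [0.5771 0.2935 0.1456] down [-0.002 -0.002 -1.   ] jaw -0.2 gap 0.0852 F [0.6 0.3 0.7] q [-0.15  0.71 -0.64  1.84  0.58  0.79 -1.1 ]
0.599 0.0 0.15 0 -> [-0.001, -0.0008, 0.0007] [-0.0129, -0.9784, 0.0757]
0.599 -0.105 0.15 0 -> [-0.001, -0.0008, 0.0007] [-0.0121, -1.3284, 0.0769]
```

Emit:
step_arm --moves '[[[0, -0.001, 0.001, -0.02, -0.14, 0.01, -1], [0, -0.001, 0.001, -0.02, -0.28, 0.02, -1], [0, -0.001, 0.001, -0.02, -0.43, 0.03, -1], [0, -0.001, 0.001, -0.02, -0.58, 0.04, -1], [0, -0.001, 0.001, -0.02, -0.73, 0.06, -1], [0, -0.001, 0.001, -0.02, -0.88, 0.076, -1], [0, -0.001, 0.001, -0.02, -0.99, 0.076, -1], [0, -0.001, 0.001, -0.02, -0.99, 0.076, -1], [0, -0.001, 0.001, -0.02, -0.99, 0.076, -1]]]'

```text
time: 36.05
position: [0.5995, -0.0041, 0.2059]
eef_rot: [0.536, 1.567, 0.53]
ft_force: [0.7, 0.4, -0.2]
finger_gap: 0.0853
```

```bash
python3 - <<'E'
from h import *
c=robot.camera("wrist"); save(c,"w9.png"); im=c["pixels"].astype(int); print(proj(c,[[.599,-.109,.0535],[.599,-.1,.0535]]))
d=robot.camera("top"); save(d,"t9.png",(240,120,440,280),3)
m=(im.max(2)<60)[200:,280:360]; print(np.argwhere(m).mean(0)+[200,280])
E
python3 plan.py "0.599 -0.105 0.0455 0"
```

```text
[[317.88316988 327.72476333]
 [317.81411667 318.85935863]]
[355.33345285 318.92506275]
t 36.15 grasp [ 0.5998 -0.0017  0.152 ] down [ 0.004  0.003 -1.   ] jaw -0.1 gap 0.0851 F [ 0.3 -0.3  0. ] q [ 0.36  0.66 -0.67  1.95  0.6   0.74 -0.68]
0.599 -0.105 0.0455 0 -> [-0.0007, 0.0012, -0.0009] [0.354, -0.3447, -0.0025]
```

View pics/t9.png

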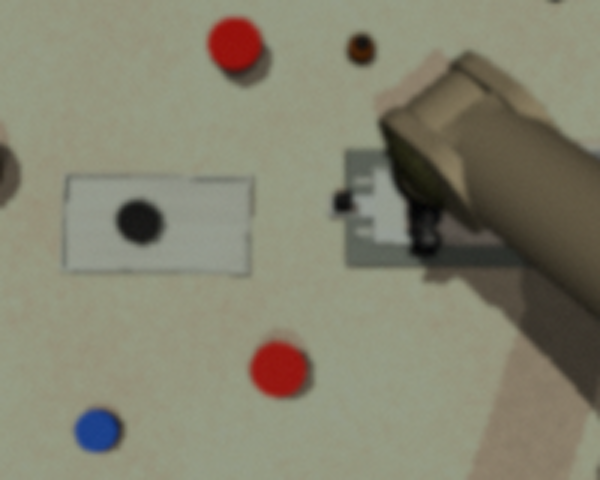

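The first pot stands in the tray at crop (140,221), well inside the rim. Now the second pot.

Emit:
step_arm --moves '[[[0, 0.001, -0.001, 0, -0.15, -0.003, -1], [0, 0.001, -0.001, 0, -0.29, -0.003, -1], [0, 0.001, -0.001, 0.05, -0.343, -0.003, -1], [0, 0.001, -0.001, 0.16, -0.343, -0.003, -1], [0, 0.001, -0.001, 0.27, -0.343, -0.003, -1], [0, 0.001, -0.001, 0.34, -0.343, -0.003, -1], [0, 0.001, -0.001, 0.354, -0.343, -0.003, -1], [0, 0.001, -0.001, 0.354, -0.343, -0.003, 1], [0, 0.001, -0.001, 0.354, -0.343, -0.003, 1], [0, 0.001, -0.001, 0.354, -0.343, -0.003, 1], [0, 0.001, -0.001, 0.354, -0.343, -0.003, 1], [0, 0.001, -0.001, 0.354, -0.343, -0.003, 1]]]'

```text
time: 37.35
position: [0.5993, -0.1054, 0.1009]
eef_rot: [-0.41, 1.568, -0.414]
ft_force: [-1.6, 1.6, 5.7]
finger_gap: 0.0449
```

```bash
python3 plan.py "0.577 0.215 0.145 0"
```

```text
t 37.35 grasp [ 0.5994 -0.1055  0.0469] down [ 0.003 -0.001 -1.   ] jaw -0.2 gap 0.0449 F [-1.6  1.6  5.7] q [ 0.44  0.8  -0.55  1.98  0.76  0.57 -0.64]
0.577 0.215 0.145 0 -> [-0.0011, 0.0008, 0.0004] [-0.3283, 1.0675, -0.077]
```

Emit:
step_arm --moves '[[[0, 0, 0, -0.12, 0, 0, 1], [0, 0, 0, -0.24, 0, 0, 1], [0, 0, 0, -0.33, 0.03, 0, 1], [0, 0, 0, -0.33, 0.14, -0.01, 1], [0, 0, 0, -0.33, 0.27, -0.02, 1], [0, 0, 0, -0.33, 0.4, -0.03, 1], [0, 0, 0, -0.33, 0.53, -0.04, 1], [0, 0, 0, -0.33, 0.66, -0.05, 1], [0, 0, 0, -0.33, 0.79, -0.06, 1], [0, 0, 0, -0.33, 0.9, -0.07, 1], [0, 0, 0, -0.33, 0.98, -0.077, 1], [0, 0, 0, -0.33, 1, -0.077, 1]]]'

```text
time: 38.55
position: [0.576, 0.1981, 0.1992]
eef_rot: [0.616, 1.569, 0.616]
ft_force: [1.3, -0.3, -0.7]
finger_gap: 0.0451
```

```bash
python3 plan.py "0.577 0.22 0.033 0"
```

```text
t 38.55 grasp [0.5761 0.1982 0.1452] down [ 0.002  0.001 -1.   ] jaw 0.0 gap 0.0451 F [ 1.3 -0.3 -0.7] q [ 0.    0.67 -0.65  1.93  0.6   0.74 -1.  ]
0.577 0.22 0.033 0 -> [0.0002, 0.0006, -0.0004] [0.374, 0.0726, 0.0027]
```

Emit:
step_arm --moves '[[[0, 0.001, 0, 0.05, 0.075, 0.003, 1], [0, 0.001, 0, 0.17, 0.075, 0.003, 1], [0, 0.001, 0, 0.29, 0.075, 0.003, 1], [0, 0.001, 0, 0.36, 0.075, 0.003, 1], [0, 0.001, 0, 0.375, 0.075, 0.003, 1], [0, 0.001, 0, 0.375, 0.075, 0.003, 1], [0, 0.001, 0, 0.375, 0.075, 0.003, -1], [0, 0.001, 0, 0.375, 0.075, 0.003, -1], [0, 0.001, 0, 0.375, 0.075, 0.003, -1], [0, 0.001, 0, 0.3, 0.075, 0.003, -1], [0, 0.001, 0, 0.16, 0.075, 0.003, -1], [0, 0.001, 0, 0, 0.075, 0.003, -1]]]'

```text
time: 39.75
position: [0.5769, 0.2166, 0.1985]
eef_rot: [-2.814, 1.565, -2.817]
ft_force: [1.1, -0.0, 0.1]
finger_gap: 0.0855
```

```bash
python3 plan.py "0.599 0.068 0.145 0" "0.599 0.068 0.062 0"
```

```text
t 39.75 grasp [0.5767 0.2165 0.1445] down [-0.005 -0.002 -1.   ] jaw -0.2 gap 0.0855 F [ 1.1 -0.   0.1] q [-0.03  0.68 -0.65  1.91  0.59  0.75 -1.02]
0.599 0.068 0.145 0 -> [-0.001, -0.0017, 0.0006] [-0.0012, -0.4951, 0.0751]
0.599 0.068 0.062 0 -> [-0.001, -0.0017, 0.0006] [0.2755, -0.4946, 0.0765]
```

Emit:
step_arm --moves '[[[-0.001, -0.002, 0, 0, -0.16, 0.025, -1], [-0.001, -0.002, 0, 0, -0.32, 0.05, -1], [-0.001, -0.002, 0, 0, -0.46, 0.076, -1], [-0.001, -0.002, 0, 0, -0.492, 0.076, -1], [-0.001, -0.002, 0, 0.1, -0.492, 0.076, -1], [-0.001, -0.002, 0, 0.22, -0.492, 0.076, -1], [-0.001, -0.002, 0, 0.272, -0.492, 0.076, -1], [-0.001, -0.002, 0, 0.272, -0.492, 0.076, 1], [-0.001, -0.002, 0, 0.272, -0.492, 0.076, 1], [-0.001, -0.002, 0, 0.272, -0.492, 0.076, 1], [-0.001, -0.002, 0, 0.272, -0.492, 0.076, 1], [-0.001, -0.002, 0, 0.272, -0.492, 0.076, 1]]]'

```text
time: 40.95
position: [0.5993, 0.0692, 0.1176]
eef_rot: [-0.43, 1.567, -0.431]
ft_force: [0.7, -0.4, 13.2]
finger_gap: 0.0154
```

```bash
python3 plan.py "0.599 -0.131 0.062 0"
```

```text
t 40.95 grasp [0.5994 0.0691 0.0636] down [ 0.004 -0.002 -1.   ] jaw -0.0 gap 0.0154 F [ 0.7 -0.4 13.2] q [ 0.16  0.77 -0.56  1.99  0.73  0.59 -0.91]
0.599 -0.131 0.062 0 -> [-0.0002, 0.0011, 0.0005] [0.0065, -0.6673, -0.0004]
```

Emit:
step_arm --moves '[[[0, 0, 0, 0, -0.03, 0, 1], [0, 0, 0, 0, -0.08, 0, 1], [0, 0, 0, 0, -0.14, 0, 1], [0, 0, 0, 0, -0.2, 0, 1], [0, 0, 0, 0, -0.26, 0, 1], [0, 0, 0, 0, -0.32, 0, 1], [0, 0, 0, 0, -0.38, 0, 1], [0, 0, 0, 0, -0.44, 0, 1], [0, 0, 0, 0, -0.5, 0, 1], [0, 0, 0, 0, -0.55, 0, 1], [0, 0, 0, 0, -0.59, 0, 1], [0, 0, 0, 0, -0.61, 0, 1]]]'

```text
time: 42.15
position: [0.5989, -0.1153, 0.1177]
eef_rot: [-0.629, 1.567, -0.631]
ft_force: [-4.3, 1.2, 9.2]
finger_gap: 0.0151
```

Emit:
step_arm --moves '[[[0, 0, 0, 0, -0.02, 0, 1], [0, 0, 0, 0, -0.04, 0, 1], [0, 0, 0, 0, -0.058, 0, 1], [0, 0, 0, 0, -0.068, 0, 1], [0, 0, 0, 0, -0.076, 0, 1], [0, 0, 0, 0, -0.076, 0, 1]]]'

```text
time: 42.75
position: [0.5988, -0.1313, 0.1177]
eef_rot: [1.0, 1.564, 1.003]
ft_force: [-5.3, 18.0, 8.2]
finger_gap: 0.0153
```

```bash
python3 plan.py
```

```text
t 42.75 grasp [ 0.599  -0.131   0.0637] down [ 0.004  0.005 -1.   ] jaw 0.2 gap 0.0153 F [-5.3 18.   8.2] q [ 0.51  0.78 -0.6   1.97  0.74  0.62 -0.57]
```

Against the home stop (18 N). Relax, release and rise, then check.

Emit:
step_arm --moves '[[[0, 0, 0, 0, 0.008, 0, 1], [0, 0, 0, 0, 0.012, 0, 1], [0, 0, 0, 0, 0.013, 0, -1], [0, 0, 0, 0, 0.013, 0, -1], [0, 0, 0, 0, 0.013, 0, -1], [0, 0, 0, 0, 0.013, 0, -1], [0, 0, 0, -0.1, 0.013, 0, -1], [0, 0, 0, -0.25, 0.013, 0, -1], [0, 0, 0, -0.4, 0.013, 0, -1], [0, 0, 0, -0.55, 0.013, 0, -1], [0, 0, 0, -0.68, 0.013, 0, -1], [0, 0, 0, -0.72, 0.013, 0, -1]]]'

```text
time: 43.95
position: [0.5999, -0.1324, 0.337]
eef_rot: [-0.24, 1.561, -0.241]
ft_force: [0.1, -0.2, -1.1]
finger_gap: 0.0854
```

```bash
python3 - <<'E'
from h import *
d=robot.camera("top"); X=cloud(d); im=d["pixels"].astype(int)
m=(im.max(2)<75).astype(np.uint8); m[:,:255]=0; m[:,330:]=0
n,l,s,ce=cv2.connectedComponentsWithStats(m)
for i in range(1,n):
    if s[i,4]>60: print("dark",s[i,4],ce[i],onplane(d,ce[i],.039).round(4),np.nanmedian(X[l==i][:,2]).round(4))
w=robot.camera("wrist"); s_=robot.camera("scene")
a=d["pixels"][110:290,240:520]; a=cv2.resize(a,(700,450)); save(d,"t10.png",(240,110,520,290),2.5)
save(s_,"s10.png",(130,130,450,390),2.2); save(w,"w10.png")
E
python3 plan.py
```

```text
dark 170 [286.  193.5] [[0.5768 0.2862 0.039 ]] 0.0383
dark 162 [309.24691358 193.86419753] [[0.5764 0.2105 0.039 ]] 0.039
t 44.1 grasp [ 0.5988 -0.1331  0.2786] down [ 0.004 -0.002 -1.   ] jaw -0.1 gap 0.0854 F [ 0.6 -0.6  1.1] q [ 0.66  0.54 -0.81  1.8   0.46  0.99 -0.33]
```

View pics/s10.png

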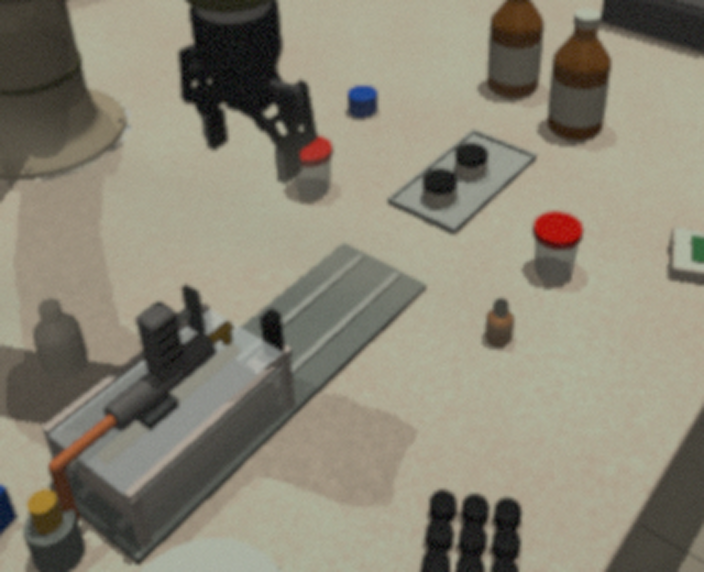

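View pics/w10.png

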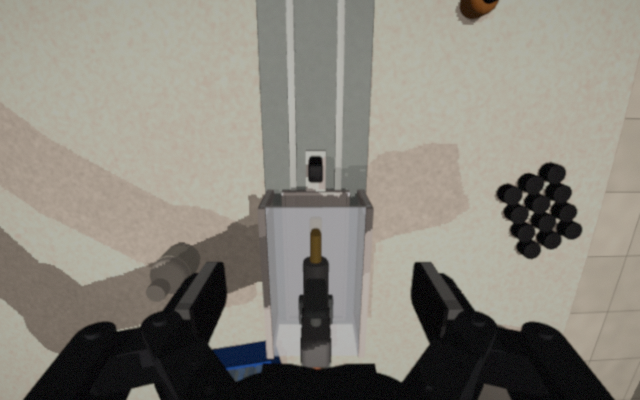

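Both pots stand upright in the tray, at (437,187) and (470,160). The carriage is home and empty, the trigger is released, and the other items are where they stood.

```bash
python3 -c "
from workcell import robot
print(robot.hand_in())"
```

```text
the job is handed in; nothing more can be done
None
```

The job is done and handed in at about 44 s of the 210 s allowed; the hand-in gave no verdict. Only two black-lidded pots were present in this start.

**What I did:**
- I drew the carriage out to its stop, stood both pots on it and slid it to its home stop (about 17 N on the wrist there).
- I squeezed the trigger to a 45 mm grip-to-trigger gap, which is fully squeezed. It stayed at 46.5 mm or less for over 3 s before I let go.
- I drew the carriage fully out, stood both pots in the tray, and pushed the empty carriage home against its stop (18 N).

**Last checks:**
- **Pots:** both are upright in the tray, at about (0.577, 0.286) and (0.576, 0.211), with lid tops at 38–39 mm as expected for the tray floor.
- **Carriage and gun:** the carriage is empty and home. The trigger looked released in the picture and was not measured.
- **Other items:** the red-lidded cups, blue look-alike, vial and bottles in view looked undisturbed.
- **Robot:** it was holding clear of everything with the gripper open.

**Two small disagreements:**
- At the first pot the arm reached a wrist joint limit, about 7 mm short of the target. The grasp still held.
- One pot stood about 1 cm further along the carriage than I aimed when the carriage came back out. I corrected for that before picking it up.

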